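Latch the spare filter cartridge into its bench holder

TASK

Move the spare filter cartridge from its rack into the empty bench holder, then swing the holder's latch bar over it until the bar lies fully home in its fork. Keep the cartridge upright, lower it into the holder until it stands on the floor before letting go, and leave the jar, carton and vials where they are. The rack leaves only the narrow sides of the cartridge open to the fingers and the holder only the broad sides, so stand the cartridge on the bench on the way and take it again the other way.

Things in the scene. Friction and masses are not known exactly. Their poses are not given: they have to be found in the camera images.
- cartridge: Loose upright block-shaped metal filter cartridge with grey end caps, 50 (its x) x 36 (its y) x 90 mm tall, 0.2 to 0.35 kg. Origin: centre of its underside. Narrow sides (36 mm wide) face +-x, 50 mm apart; broad sides (50 mm wide) face +-y, 36 mm apart. Symmetric under a half turn. It starts standing in filter_rack, axes along the rack's.
- filter_rack: Fixed grey plastic rack, foot 74 x 74 mm, left on the bench. Origin: centre of its underside. Cartridge floor 10 mm up. Side plates at +-y (54 mm long, 5 thick, inner faces y = +-21.5 mm) rise to 110 mm, 10 mm above the cartridge's top: no finger fits at the broad sides. At +-x only low stops (inner faces x = +-28.5 mm, to 19 mm height). Cartridge lifts straight up.
- filter_holder: Fixed metal holder with the latch bar, foot 58 (x) x 136 (y) x 12 mm, right on the bench. Origin: centre of its underside, z up. Pocket open at the top; steel side plates (inner faces y = +-28.5 mm) rise to 110 mm and flare out to 117 mm; at +-x only low stops (inner faces x = +-21.5 mm, to 23 mm height), so fingers have room at the +-x sides only.
- holder_seat (a point): Centre of the pocket's floor in filter_holder, 12 mm above the bench (holder x = y = 0); the cartridge's origin belongs here, its 50 mm length along the holder's y, either way round. The seated cartridge's top is 102 mm above the bench.
- latch (a joint): Latch bar angle (rad). 0 = closed: bar level over the pocket, home in the fork, handle to the holder's +y, hard stop. Grows as the handle swings up and over to -y; starts open at 2.3 to 2.7. Hinge axis: holder's x through latch_hinge. Stiff friction (0.12 N m): stays where left, does not fall. A rubber foot under it clears a seated cartridge by 2.5 mm; a badly seated one blocks it.
- latch_hinge (a point): Point on the hinge axis of the latch, at x = 0, y = -46 mm, z = 118 mm in filter_holder.
- latch_grip (a point): Centre of the bar's black end handle, 127 mm from the hinge; 42 mm long along the bar, 16 mm wide along the hinge axis (pinch it so), 14 mm thick; it turns between the pads as it is led round; pads that open may lift it some mm, so press it home. In the holder's frame at angle a: x = 0, y = -46 + 127 cos a, z = 118 + 127 sin a (mm). Fork cheeks (137 mm high) stand at y = 46 mm.
- septa_jar: Bystander: squat clear jar with a white lid, 46 mm diameter, 36 mm high, loose, behind the rack. Origin under its centre.
- cap_carton: Bystander: small carton, 61 x 80 x 40 mm, loose, behind the rack. Origin under its centre.
- vial_a: Bystander: capped vial, 28 mm diameter, 96 mm high, loose, between rack and holder. Origin under its centre. The bench between the rack and the vials (about x = 0.40, y = 0.07 m) is always free. Furniture up to 0.31 m high stands behind the work, from x = 0.465 m on at the rack and 0.49 m at the vials: keep the gripper before or above it.
- vial_b: Bystander: another such capped vial, 28 mm diameter, 96 mm high, loose, between rack and holder. Origin under its centre.
Not all that is in view belongs to the job. There is more than one size of the cartridge; the job needs the largest.

How it is judged (in metres and radians):
On the way, in this order (a step that is already met when the one before it is completed fails the run):
1. the cartridge stands upright on the floor of the holder's pocket, the latch still open (horizontal distance between cartridge and holder_seat below 0.007 m and z of cartridge in the frame of filter_holder below 0.016 m and angle between cartridge's own z axis and vertical below 0.06 rad and angle between the x axis of cartridge and the y axis of filter_holder, either way round below 0.25 rad and value of joint latch above 0.8 rad), for 0.2 s.
2. the latch bar lies home in its fork (value of joint latch below 0.06 rad), for 0.2 s.
At the end, for the whole second after the job is handed in: The cartridge stands upright (within 0.06 rad) and at rest on the floor of the holder's pocket (origin within 7 mm of its centre and 4 mm of its floor, long side along the holder's y within 0.25 rad), and the latch is closed to less than 0.06 rad (horizontal distance between cartridge and holder_seat below 0.007 m and z of cartridge in the frame of filter_holder below 0.016 m and angle between cartridge's own z axis and vertical below 0.06 rad and angle between the x axis of cartridge and the y axis of filter_holder, either way round below 0.25 rad and value of joint latch below 0.06 rad and linear speed of cartridge below 0.02 m/s); the robot touches nothing.
It fails at once if the cartridge is let go over the holder more than 13 mm above the pocket's floor (horizontal distance between cartridge and holder_seat below 0.03 m and z of cartridge in the frame of filter_holder above 0.025 m and contact force between the fingers and cartridge below 0.05 N).
It fails at once if the cartridge is tipped by more than 0.5 rad (angle between cartridge's own z axis and vertical above 0.5 rad).
It fails at once if the jar, the carton or a bystander vial is moved by more than 30 mm (distance of any of septa_jar, cap_carton, vial_a, vial_b from where it was at the start of the episode above 0.03 m).
It also fails if it takes over 72 s, if anything falls off the work surface, if the arm or the gripper's body presses on something with over 40 N, if the wrist force passes 120 N, or if a joint passes its speed limit or range.

ROBOT

A 6-joint arm with a two-finger parallel gripper is mounted at the origin on a cart in front of the work surface, level with it; the furniture and walls round the work are solid. World frame = base frame: x ahead of the robot, y to its left, z up, the work surface at z = 0. Lengths are in mm, angles in degrees, forces in N, time in s.
With the tool pointing down it reaches from about 300 to 850 mm from the base axis. Payload 4.2 kg.
Tool frame: the origin (TCP) lies on the centre line of the jaws, within the pads' length; the fingertips stand 14 mm ahead of it and the grasp point (between the pads) lies 5 mm behind it; z points along the fingers, y is the line along which they close (so a half turn about z gives the same grasp; the last joint's range is limited). The gripper opens to 91 mm and grips with 3 to 60 N. Pads are 32 mm wide; open, the fingers measure 118 mm over their backs; the gripper's body (76 mm by 178 mm) begins 60 mm behind the grasp point.
Start: joints at [-67.036, 18.312, 89.639, -0, 72.044, -1.146], TCP at [234.887, -524.852, 227.976] pointing down, gripper open.
Joint ranges: [-177.97, 177.97], [-48.28, 115.42], [12.27, 149.76], [-77.06, 257.06], [2.81, 150.46], [-146.56, 146.56]. Speed limits (degrees/s): [147.25, 147.25, 180, 180, 180, 180].

INTERFACE

Orientations are given as [roll, pitch, yaw] about the fixed x, y, z axes, in that order (R = Rz(yaw) Ry(pitch) Rx(roll)).
In Python, from workcell import env gives the robot as it stands.
- The arm moves only by the tool arm_command, never from a script. Its argument "motion" is a list of rows, each an object with "offset": the shift along the tool's x, y, z in m, a list of three; "spin": the turn about the tool's z in rad. In form: [{"offset": [tx, ty, tz], "spin": spin}, ...]. A call has 1 to 5 rows; each row shifts and turns the commanded pose from where the row before left it, along the tool's axes as they then stand; what a row does not reach is not made up. A row lasts 1/8 s, in which the tool goes at most 62.5 mm and 10.7 degrees, less where a joint would pass 70% of its speed; a pose out of reach is approached as far as the arm can. A call with a gripper value outside its range is refused whole. "jaw" is the finger opening in m, from 0 to 0.0912, set as the call begins (left out, the last holds). The fingers move at their own pace and stop on an object; "newtons" is the grip in N (left out, the last holds). Time passes only in rows, so rows that do not move let the fingers close. It gives the time, the measured TCP pose, the force, the opening and the grip force at its end, in the units of the state.
- env.state(): the state, without advancing time (a new reading comes with each control period).
- env.grab_frame(name): name is "side" or "top"; returns (picture, depth): 420x560x3 uint8, blue, green, red; 420x560 float32, mm along the optical axis (not along the pixel's ray), 0 where there is no reading.
- env.camera_model(name): a dict with "fx", "fy", "cx", "cy" (pixels), "eye" and "rotation" of the camera in the world. Camera axes: x right, y down, z forward; pixel columns grow to the right and rows downward; lengths in mm; the calibration is good to about 2 mm. A picture is of the moment at which its call begins. camera_model takes no time and is no camera call.
- env.job_done(): hands the job in; it is judged then, once.
Trained networks look in the newest picture that a camera, given by its name, has taken for a name from the list of things; names that differ only in an ending like _2 or _b are one class to them, and where a whole thing is asked for, a point or a joint stands for the part that bears it (a point fixed in the world has none). Each returns a list of dicts, best first, with "score" (0 to 1); they miss things now and then, are a little off and sometimes report something else, mostly with a low value. They report only what shows in the picture. A call takes as long as a camera call. They do not tell look-alikes from the thing itself.
- env.boxes_of(camera, target): "bbox" ([left, top, right, bottom] in pixels, round what is visible of it).
- env.pinpoint(camera, target): "location" ([column, row] in pixels: a listed point, or the origin of a listed thing).
The state is a dict: "time_s": time; "qpos": joint angles; "qvel": joint speeds; "effort": joint torques, N m; "ee_pos": TCP position; "ee_rot": TCP orientation; "force": force on the tool from outside, world axes, zero at the start; "torque": the same for the moment, N m; "gripper_width": finger opening in mm; "gripper_force": force on a finger pad.
Only numpy, scipy, OpenCV 4.12 (cv2) and the standard library are available. Lean on these libraries where they do the work, as an engineer would, in place of code of your own. Each camera call takes 0.05 s, during which the arm holds its last target. There are 200 camera calls.

## Working session

There is one attempt and no reset: what is moved stays moved. The work goes in short steps, Python scripts to look and compute and a tool call to move; the robot and the scene stay as the last step left them, time stands still between calls to the robot, and variables do not carry over. Pictures are saved under pics/ and viewed, at most 10 in all, crops included, and the job is handed in when it is done.

Besides the shell and the picture viewer there is one more tool, called as name(argument=value, ...), one argument or row to a line, values as JSON. arm_command: Moves the arm, as the interface text tells. Its arguments: {"type":"object","properties":{"motion":{"type":"array"},"jaw":{"type":"number"},"newtons":{"type":"number"}},"required":["motion"]}

```bash
mkdir -p pics; ls; python3 - <<'E'
from workcell import env
import cv2,numpy as np
print(env.state())
for c in("side","top"):
    m=env.camera_model(c);print(c,m)
    p,d=env.grab_frame(c);cv2.imwrite(f"pics/{c}0.png",p);np.save(f"pics/{c}0.npy",d)
    for t in["cartridge","filter_rack","filter_holder","latch_grip","vial_a","latch_hinge","holder_seat"]:
        try:
            print(t,[(np.round(x["bbox"]).tolist(),round(x["score"],2)) for x in env.boxes_of(c,t)][:5])
        except Exception as e: print(t,e)
        try: print("   pt",[(np.round(x["location"],1).tolist(),round(x["score"],2)) for x in env.pinpoint(c,t)][:5])
        except Exception as e: print(t,e)
E
```

```text
pics
{'time_s': 0.0, 'qpos': array([-6.70365956e+01,  1.83516083e+01,  8.97062891e+01, -1.17454499e-03,
        7.20448538e+01, -1.14629610e+00]), 'qvel': array([-0.09343587, -0.05852833,  0.03881022, -0.06978658, -0.00651743,
       -0.12704305]), 'effort': array([-7.34057394e-04, -4.12467849e+01, -2.31972921e+01,  7.27183535e-02,
        4.57396545e-02, -1.42451440e-04]), 'ee_pos': array([ 234.68055966, -524.39575561,  227.12139287]), 'ee_rot': array([-1.79897247e+02, -9.39100722e-04,  2.41100628e+01]), 'force': array([ 0.68581559, -0.05002245, -0.44791145]), 'torque': array([ 0.01570166,  0.00849844, -0.00488459]), 'gripper_force': 0.0, 'gripper_width': 91.20092236974261}
side {'fx': 382.36257834461816, 'fy': 382.36257834461816, 'cx': 281.7963616248447, 'cy': 209.59623266993688, 'eye': array([158.39295888, 121.40450521, 876.7511318 ]), 'rotation': array([-150.97490271,   -0.54926845, -101.76506886])}
cartridge [([174.0, 304.0, 203.0, 341.0], 0.9), ([225.0, 290.0, 246.0, 313.0], 0.83)]
   pt [([191.8, 324.7], 0.7), ([235.4, 304.6], 0.54)]
filter_rack [([168.0, 302.0, 212.0, 346.0],
[... 942 characters left out ...]
.48)]
filter_rack [([185.0, 256.0, 216.0, 278.0], 0.83), ([363.0, 202.0, 459.0, 262.0], 0.3)]
   pt [([201.1, 269.8], 0.82)]
filter_holder [([363.0, 202.0, 459.0, 262.0], 0.95)]
   pt [([386.1, 242.2], 0.82), ([449.3, 208.9], 0.2)]
latch_grip [([406.0, 201.0, 458.0, 231.0], 0.82), ([192.0, 257.0, 210.0, 275.0], 0.31)]
   pt [([450.1, 208.6], 0.69), ([387.1, 245.3], 0.28)]
vial_a [([366.0, 201.0, 459.0, 260.0], 0.69), ([318.0, 242.0, 329.0, 251.0], 0.48)]
   pt [([296.9, 246.5], 0.41)]
latch_hinge [([364.0, 204.0, 460.0, 257.0], 0.84)]
   pt [([409.6, 229.9], 0.89), ([318.3, 247.5], 0.19)]
holder_seat [([365.0, 202.0, 461.0, 260.0], 0.62)]
   pt [([388.5, 242.4], 0.82), ([410.4, 229.6], 0.3)]
```

View pics/side0.png

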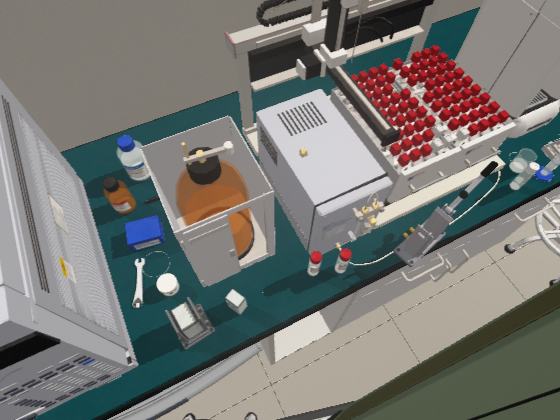

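View pics/top0.png

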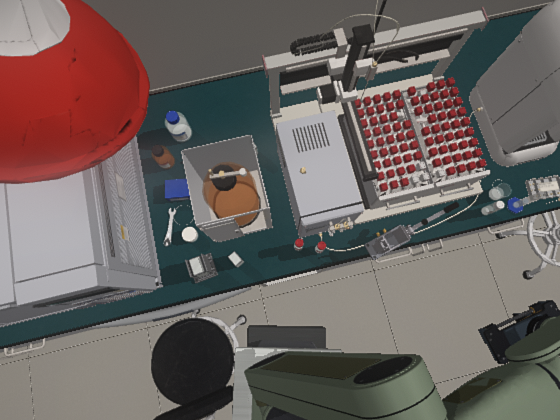

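```bash
cat > h.py <<'E'
from workcell import env
import cv2,numpy as np
from scipy.spatial.transform import Rotation as R
def cam(c):
    m=env.camera_model(c);K=np.array([[m["fx"],0,m["cx"]],[0,m["fy"],m["cy"]],[0,0,1]])
    return K,R.from_euler("xyz",m["rotation"],degrees=True).as_matrix(),np.array(m["eye"])
def ray_z(c,px,z):
    K,Rm,e=cam(c);r=Rm@np.linalg.solve(K,[px[0],px[1],1]);return e+r*(z-e[2])/r[2]
def proj(c,P):
    K,Rm,e=cam(c);q=(np.atleast_2d(P)-e)@Rm@K.T;return q[:,:2]/q[:,2:]
def cloud(c,d):
    K,Rm,e=cam(c);v,u=np.mgrid[:d.shape[0],:d.shape[1]]
    r=np.stack([u,v,np.ones_like(u)],-1)@np.linalg.inv(K).T
    return e+(r*d[...,None])@Rm.T
def tri(p1,p2):
    A=[];b=[]
    for c,p in(("side",p1),("top",p2)):
        K,Rm,e=cam(c);r=Rm@np.linalg.solve(K,[p[0],p[1],1]);r/=np.linalg.norm(r);M=np.eye(3)-np.outer(r,r);A.append(M);b.append(M@e)
    return np.linalg.lstsq(np.vstack(A),np.hstack(b),rcond=None)[0]
E
python3 - <<'E'
from h import *
np.set_printoptions(precision=1,suppress=True)
for n,a,b in(("cart",(191.8,324.7),(205.4,267.8)),("cart2",(235.4,304.6),(235.5,257.4)),("rack",(193,327.7),(201.1,269.8)),("holder",(422,241.4),(386.1,242.2)),("seat",(423.1,239.8),(388.5,242.4)),("hinge",(450,210.9),(409.6,229.9)),("grip",(487,170.2),(450.1,208.6)),("vial",(307.7,270.7),(296.9,246.5))):
    print(n,tri(a,b),ray_z("side",a,5),ray_z("top",b,5))
for c in("side","top"):
    d=np.load(f"pics/{c}0.npy");P=cloud(c,d)
    print(c,(d>0).mean())
    # heightmap summary: clusters in rack region
    for lo,hi,nm in(((300,100),(560,420),"rack"),((300,-420),(520,-120),"holder")):
        m=(P[...,0]>lo[0])&(P[...,0]<hi[0])&(P[...,1]>lo[1])&(P[...,1]<hi[1])&(d>0)
        for z0,z1 in((92,97),(97,103),(103,107),(107,113),(113,125),(125,145)):
            s=m&(P[...,2]>z0)&(P[...,2]<z1)
            n,l,st,ce=cv2.connectedComponentsWithStats(s.astype(np.uint8))
            for i in range(1,n):
                if st[i,4]>15:print(nm,z0,st[i].tolist(),P[l==i].mean(0),P[l==i].min(0),P[l==i].max(0))
E
```

```text
cart [378.2 263.4  19.9] [382.8 271.1   5. ] [378.6 261.1   5. ]
cart2 [414.6 171.2 -17.6] [407.9 169.4   5. ] [412.7 169.1   5. ]
rack [370.5 267.3  27.8] [375.8 269.1   5. ] [372.2 274.    5. ]
holder [ 466.2 -300.1   23.5] [ 471.5 -310.7    5. ] [ 470.2 -303.4    5. ]
seat [ 467.4 -305.3   25.2] [ 475.1 -315.1    5. ] [ 469.8 -310.9    5. ]
hinge [ 490.8 -344.9  118.1] [ 539.  -415.8    5. ] [ 511.  -379.5    5. ]
grip [ 547.9 -443.   168. ] [ 639.5 -570.7    5. ] [ 583.  -513.3    5. ]
vial [454.5 -18.1  -4.1] [454.  -12.1   5. ] [450.8 -22.4   5. ]
side 0.9959991496598639
rack 92 [182, 322, 15, 10, 22] [358.7 260.6  94.7] [351.8 247.   92.1] [364.5 276.2  96.7]
rack 97 [209, 264, 15, 7, 18] [469.3 193.3  99.7] [465.  177.5  97.4] [473.5 208.2 102. ]
rack 97 [171, 301, 26, 30, 394] [380.7 270.5  99. ] [352.7 246.3  97. ] [409.7 294.2 102.3]
rack 97 [116, 334, 5, 21, 24] [351.2 397.4 100.5] [330.4 393.1  97. ] [370.  401.3 102.8]
rack 107 [218, 256, 20, 9, 22] [476.8 165.  109.7] [470.8 144.9 107.5] [481.3 187.  112.2]
rack 107 [195, 265, 22, 8, 28] [465.3 215.5 109.7] [461.8 191.
[... 2250 characters left out ...]
.4 113.2] [442.9 419.  125. ]
rack 113 [148, 267, 3, 17, 24] [349.2 396.  119.3] [326.  391.4 113. ] [370.6 400.9 124.8]
rack 125 [235, 215, 13, 6, 19] [513.7 144.9 134.7] [508.8 126.9 125.5] [523.6 161.2 143. ]
rack 125 [213, 230, 22, 7, 31] [468.9 189.1 135.5] [460.2 160.5 125.2] [476.8 220.8 144.9]
rack 125 [142, 239, 9, 51, 116] [377.2 403.2 135. ] [309.1 388.1 125.1] [447.5 419.6 144.9]
holder 107 [400, 227, 9, 12, 21] [ 486.9 -330.7  110.6] [ 469.3 -340.4  108. ] [ 501.7 -319.3  112.9]
holder 113 [401, 224, 14, 15, 78] [ 492.4 -340.2  119.5] [ 468.6 -355.6  113. ] [ 508.3 -321.   125. ]
holder 125 [414, 222, 9, 7, 35] [ 504.4 -364.2  132.6] [ 496.1 -374.6  125.6] [ 513.1 -354.   145. ]
```

The side view shows the rack with the white cartridge at about (190,322), a smaller white block at (236,301), vials at (314,262) and (343,260), and the holder at (423,240) with its bar open toward (487,170). The top view agrees: rack (200,266), small block (235,258), holder (387,242).
Things that could be taken for the cartridge: rack block, side (191,322), and small bench block, side (236,301). I'll check their sizes and the choice in a crop.

```bash
python3 - <<'E'
from h import *
np.set_printoptions(precision=1,suppress=True)
C={c:(cv2.imread(f"pics/{c}0.png"),cloud(c,np.load(f"pics/{c}0.npy"))) for c in("side","top")}
for c,(p,P) in C.items():
    X=P.reshape(-1,3)
    def near(x,y,r,z0,z1): 
        m=(np.hypot(X[:,0]-x,X[:,1]-y)<r)&(X[:,2]>z0)&(X[:,2]<z1);return X[m]
    q=near(380,270,45,97.5,102.5);print(c,"carttop",cv2.minAreaRect(q[:,:2].astype(np.float32)))
    q=near(413,170,40,15,120);print("decoy z",np.percentile(q[:,2],[50,95]) if len(q) else None,)
    zt=np.percentile(q[:,2],95);q=q[q[:,2]>zt-5];print(cv2.minAreaRect(q[:,:2].astype(np.float32)))
    for v in((345,262),(314,262)) if c=="side" else (): print("vial",P[v[1]-6:v[1]-3,v[0]-1:v[0]+2].reshape(-1,3).mean(0))
    q=near(370,65,70,-50,400);print("stage z",np.percentile(q[:,2],[1,50,99]))
    a=np.deg2rad(30.6);s=np.array([467.4,-305.3])
    H=(X[:,:2]-s)@np.array([[np.cos(a),-np.sin(a)],[np.sin(a),np.cos(a)]])
    Z=X[:,2]
    for nm,m in(("plate+",(abs(H[:,0])<35)&(H[:,1]>24)&(H[:,1]<45)&(Z>100)&(Z<119)),("plate-",(abs(H[:,0])<35)&(H[:,1]<-24)&(H[:,1]>-40)&(Z>100)&(Z<119)),("fork",(abs(H[:,0])<35)&(abs(H[:,1]-46)<14)&(Z>122)&(Z<142)),("foot",(abs(H[:,0])<45)&(abs(H[:,1])<85)&(Z>7)&(Z<16)),("floor",(abs(H[:,0])<22)&(abs(H[:,1])<24)&(Z>4)&(Z<20)),("bar",(abs(H[:,0])<20)&(H[:,1]<-60)&(H[:,1]>-180)&(Z>135)&(Z<200)),("behind",(abs(H[:,0])<100)&(abs(H[:,1])<42)&(Z>120))):
        if m.sum(): print(nm,m.sum(),np.percentile(H[m],[2,50,98],axis=0).tolist(),np.percentile(Z[m],[2,98]))
def ov(c):
    im=C[c][0].copy();im=cv2.resize(im,None,fx=4,fy=4,interpolation=cv2.INTER_CUBIC)
    a=np.deg2rad(30.6);M=np.array([[np.cos(a),-np.sin(a)],[np.sin(a),np.cos(a)]])
    def poly(pts,col):
        W=np.array([[*(np.array([467.4,-305.3])+M@np.array(p[:2])),p[2]] for p in pts])
        cv2.polylines(im,[np.round(proj(c,W)*4+1.5).astype(int)],True,col,1)
    poly([(29,68,12),(-29,68,12),(-29,-68,12),(29,-68,12)],(0,0,255))
    poly([(21.5,28.5,110),(-21.5,28.5,110),(-21.5,-28.5,110),(21.5,-28.5,110)],(0,255,0))
    return im
s=ov("side");t=ov("top")
A=s[1150:1400,640:1040];B=s[620:1100,1560:2020];D=t[780:1060,1440:1850]
out=np.zeros((540,900,3),np.uint8);out[:250,:400]=A;out[255:535,:410]=D;out[:480,420:880]=B
cv2.imwrite("pics/crop1.png",out[:,:800] if 0 else cv2.resize(out,(800,480)))
E
```

```text
side carttop ((379.53717041015625, 269.2569885253906), (51.67790222167969, 45.078365325927734), 23.655872344970703)
decoy z [64.2 66.9]
((406.4441833496094, 166.0403289794922), (37.25017547607422, 27.05205535888672), 42.90080642700195)
vial [438.1 -86.2  93.9]
vial [451.7 -19.5  93.9]
stage z [-29.3  -1.7   1.9]
plate+ 74 [[-14.802433525533607, 31.152243836217636], [4.812189097367099, 33.73025276110697], [26.690749256285027, 44.87030678772008]] [101.3 116.7]
plate- 130 [[-16.529361583500528, -36.8105701873404], [4.811828923085916, -32.260850709985434], [25.31310841953317, -27.843969936346404]] [100.4 116.7]
fork 34 [[-7.327157146891878, 41.35355427632079], [-2.8756540209241406, 47.63171292968986], [19.302870319325567, 50.4792530177761]] [123.6 135.7]
foot 388 [[-23.842035388259788, -62.06558015036969], [-1.5082661566385052, 46.93901341293295], [40.61655216600779, 66.57066758809364]] [ 7.2 15. ]
floor 24 [[-21.48987595396572, -20.46982199266963], [-15.7165196767257, -3.334416160496094], [-13.851724634427798, 20.151667461928678]] [ 8.4 19.8]
bar 336 [[-6.02991011946327, -175.1379737323
[... 856 characters left out ...]
935033727], [14.58400464742484, 46.484559600689735], [18.642380576622045, 49.8003264772172]] [123.  139.2]
foot 365 [[-24.727225810267214, -58.41476219232723], [7.100047429045809, 3.860625086740662], [40.151722819560696, 66.21900481143973]] [ 7.4 15.6]
floor 95 [[-18.222654161359177, -23.058565625083045], [1.1220432984878097, -12.703817115205458], [20.896249034029633, -2.056071754667765]] [ 6.7 17. ]
bar 215 [[-7.030856279495752, -176.31052726290392], [0.6369363360909079, -132.9648585381053], [7.579152874425228, -74.9328812040115]] [137.7 185.9]
behind 38 [[-5.054873851427129, -41.614303294713864], [86.21921102229362, -28.411170457979658], [99.5975732797417, 41.63214815589566]] [120.7 166.1]
```

View pics/crop1.png

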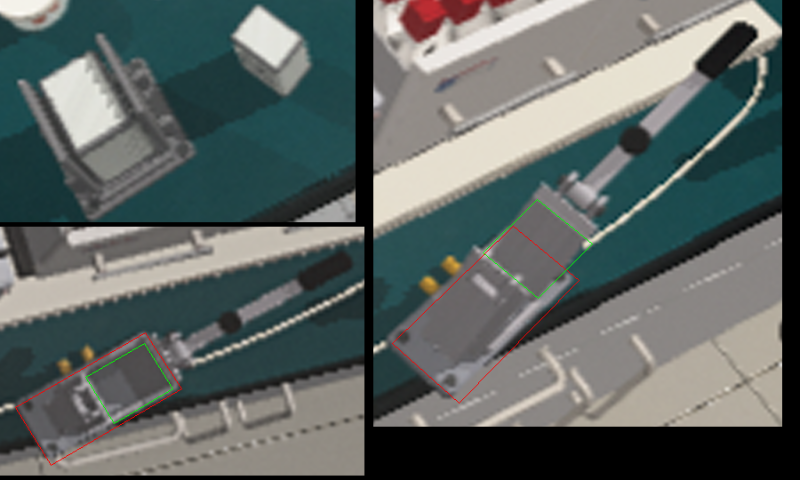

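The crop shows the rack block at (85,100) is the large one (top at 100 mm, as it must be) and the bench block at (270,50) is only about 67 mm tall, so the rack block is the one to take. In the holder panels (480,300) the foot outline sits a few mm too far toward -x, so I'll refine that.

```bash
cat >> h.py <<'E'
def plan(x,y,z,yaw,n,cur=None):
    s=env.state();p,w=(s["ee_pos"],s["ee_rot"][2]) if cur is None else (np.array(cur[:3]),cur[3])
    p=np.array(p);T=np.array([x,y,z]);dy=(yaw-w+180)%360-180
    for i in range(n):
        w0=w+dy*i/n
        Rm=R.from_euler("xyz",[180,0,w0],degrees=True).as_matrix()
        o=np.round(Rm.T@((T-p)/(n-i))/1000,4);sp=round(-np.deg2rad(dy/n),3)
        p=p+Rm@o*1000
        print('{"offset":[%g,%g,%g],"spin":%g},'%(*o,sp),end="\n" if i%5==4 else " ")
    print("\nend",p)
def info():
    s=env.state();print("t%.2f"%s["time_s"],s["ee_pos"].round(1),s["ee_rot"].round(1),"F",s["force"].round(1),"w%.1f f%.1f"%(s["gripper_width"],s["gripper_force"]),"q",s["qpos"].round(0))
E
python3 - <<'E'
from h import *
from scipy.optimize import minimize
np.set_printoptions(precision=1,suppress=True)
plan(340,0,230,111.8,10)
plan(380.5,270.3,230,111.8,5,(340,0,230,111.8))
from scipy.ndimage import map_coordinates
G={}
for c in("side","top"):
    g=cv2.GaussianBlur(cv2.imread(f"pics/{c}0.png").astype(np.float32),(0,0),1).max(2)
    G[c]=(cv2.Sobel(g,5,1,0),cv2.Sobel(g,5,0,1))
E={"+y":((-29,68),(29,68)),"-x":((-29,68),(-29,-68)),"+x":((29,68),(29,-68))}
a0=np.deg2rad(30.6)
def score(c,e,sx,sy,a):
    M=np.array([[np.cos(a),-np.sin(a)],[np.sin(a),np.cos(a)]]);t=np.linspace(.05,.95,60)[:,None]
    A,B=map(np.array,E[e]);L=A+(B-A)*t
    c0=np.cos(a0);s0=np.sin(a0)
    W=np.c_[np.array([467.4,-305.3])+np.array([[c0,-s0],[s0,c0]])@[sx,sy]+L@M.T,np.full(60,12.)]
    q=proj(c,W);d=q[-1]-q[0];d/=np.linalg.norm(d);n=(-d[1],d[0])
    gx=map_coordinates(G[c][0],[q[:,1],q[:,0]],order=1);gy=map_coordinates(G[c][1],[q[:,1],q[:,0]],order=1)
    return abs((gx*n[0]+gy*n[1]).mean())
for c in G:
  for e in E:
    r=[(score(c,e,*((s,0) if e[1]=="x" else (0,s)),np.deg2rad(30.6+da)),s,da) for s in np.arange(-10,10.1,1) for da in np.arange(-3,3.1,.5)]
    r.sort(reverse=True);print(c,e,[(int(a),float(b),float(d)) for a,b,d in r[:6]])
best=sorted([(sum(score(c,e,sx,sy,np.deg2rad(30.6+da)) for c in G for e in E),sx,sy,da) for sx in np.arange(-3,9.1,1) for sy in np.arange(-4,4.1,1) for da in np.arange(-2.5,2.6,.5)],reverse=True)[:6]
print(np.array(best))
E
```

```text
{"offset":[0.031,-0.0436,-0.0002],"spin":-0.153}, {"offset":[0.0373,-0.0384,-0.0002],"spin":-0.153}, {"offset":[0.0427,-0.0322,-0.0002],"spin":-0.153}, {"offset":[0.0472,-0.0253,-0.0002],"spin":-0.153}, {"offset":[0.0505,-0.0179,-0.0002],"spin":-0.153},
{"offset":[0.0526,-0.01,-0.0002],"spin":-0.153}, {"offset":[0.0535,-0.0018,-0.0002],"spin":-0.153}, {"offset":[0.0531,0.0064,-0.0002],"spin":-0.153}, {"offset":[0.0516,0.0144,-0.0002],"spin":-0.153}, {"offset":[0.0487,0.022,-0.0002],"spin":-0.153},

end [340.  -0. 230.]
{"offset":[0.0472,0.0276,0],"spin":-0}, {"offset":[0.0472,0.0276,0],"spin":-0}, {"offset":[0.0472,0.0276,0],"spin":-0}, {"offset":[0.0472,0.0276,0],"spin":-0}, {"offset":[0.0471,0.0276,0],"spin":-0},

end [380.5 270.3 230. ]
side +y [(90, 1.0, 0.5), (89, 1.0, 1.0), (89, 1.0, 1.5), (89, 1.0, 0.0), (89, 1.0, -0.5), (89, 1.0, 2.0)]
side -x [(161, 5.0, -2.5), (161, 5.0, -2.0), (160, 5.0, -3.0), (159, 5.0, -1.5), (157, 5.0, -1.0), (153, 4.0, -2.0)]
side +x [(65, 4.0, -1.5), (64, 4.0, -1.0), (64, 4.0, -0.5), (63, 4.0, -2.0), (62, 5.0, -1.0), (62, 4.0, 0.0)]
top +y [(70, -1.0, -0.5), (70, -1.0, 0.0), (70, -1.0, -1.0), (69, -1.0, -1.5), (69, -1.0, 0.5), (69, -1.0, -2.0)]
top -x [(107, -8.0, -3.0), (107, -9.0, -3.0), (105, -7.0, -3.0), (104, -9.0, -2.5), (104, -10.0, -3.0), (104, -8.0, -2.5)]
top +x [(78, 3.0, -1.0), (78, 3.0, -1.5), (77, 3.0, -0.5), (77, 3.0, -2.0), (76, 2.0, -1.0), (76, 2.0, -0.5)]Traceback (most recent call last):
  File "<stdin>", line 25, in <module>
  File "<stdin>", line 25, in <genexpr>
  File "<stdin>", line 18, in score
  File "h.py", line 10, in proj
    K,Rm,e=cam(c);q=(np.atleast_2d(P)-e)@Rm@K.T;return q[:,:2]/q[:,2:]
           ~~~^^^
  File "h.py", line 5, in cam
    m=env.camera_model(c);K=np.array([[m["fx"],0,m["cx"]],[0,m["fy"],m["cy"]],[0,0,1]])
ValueError: time passes only in moves, steps and waits
```

arm_command(
  motion=[
    {"offset": [0.031, -0.0436, 0], "spin": -0.153},
    {"offset": [0.0373, -0.0384, 0], "spin": -0.153},
    {"offset": [0.0427, -0.0322, 0], "spin": -0.153},
    {"offset": [0.0472, -0.0253, 0], "spin": -0.153},
    {"offset": [0.0505, -0.0179, 0], "spin": -0.153},
  ],
  jaw=0.0912,
  newtons=30,
)

```text
time_s: 2.12
ee_pos: [287.6, -260.9, 228.2]
ee_rot: [179.9, 0.0, 68.2]
force: [1.1, 0.8, 1.1]
gripper_width: 91.3
gripper_force: 0.0
```

arm_command(
  motion=[
    {"offset": [0.0526, -0.01, 0], "spin": -0.153},
    {"offset": [0.0535, -0.0018, 0], "spin": -0.153},
    {"offset": [0.0531, 0.0064, 0], "spin": -0.153},
    {"offset": [0.0516, 0.0144, 0], "spin": -0.153},
    {"offset": [0.0487, 0.022, 0], "spin": -0.153},
  ],
)

```text
time_s: 2.75
ee_pos: [340.2, 1.6, 228.3]
ee_rot: [179.9, 0.1, 112.1]
force: [0.0, -0.0, -0.5]
gripper_width: 91.6
gripper_force: 0.0
```

arm_command(
  motion=[
    {"offset": [0.0472, 0.0276, 0], "spin": 0},
    {"offset": [0.0472, 0.0276, 0], "spin": 0},
    {"offset": [0.0472, 0.0276, 0], "spin": 0},
    {"offset": [0.0472, 0.0276, 0], "spin": 0},
    {"offset": [0.04, 0.022, 0], "spin": 0},
  ],
)

```text
time_s: 3.38
ee_pos: [378.1, 263.6, 228.0]
ee_rot: [180.0, 0.0, 111.8]
force: [0.1, -0.4, 0.5]
gripper_width: 91.3
gripper_force: 0.0
```

```bash
python3 - <<'E'
from h import *
info();plan(380.5,270.3,70,111.8,5)
E
```

```text
t3.38 [378.1 263.6 228. ] [180.    0.  111.8] F [ 0.1 -0.4  0.5] w91.3 f0.0 q [ 33.   8. 104.  -0.  68.  12.]
{"offset":[0.0011,0.0009,0.0316],"spin":0}, {"offset":[0.0011,0.0009,0.0316],"spin":0}, {"offset":[0.001,0.001,0.0316],"spin":0}, {"offset":[0.0011,0.0009,0.0316],"spin":0}, {"offset":[0.001,0.001,0.0316],"spin":0},

end [380.51049937 270.30216152  70.00678712]
```

arm_command(
  motion=[
    {"offset": [0.0052, 0.0048, 0.03], "spin": 0},
    {"offset": [0, 0, 0.04], "spin": 0},
    {"offset": [0, 0, 0.04], "spin": 0},
    {"offset": [0, 0, 0.04], "spin": 0},
    {"offset": [0, 0, 0.008], "spin": 0},
  ],
)

```text
time_s: 4.0
ee_pos: [379.3, 267.2, 68.1]
ee_rot: [-179.7, 0.1, 111.8]
force: [-0.0, 0.3, 1.4]
gripper_width: 91.1
gripper_force: 0.0
```

arm_command(
  motion=[
    {"offset": [0, 0, 0], "spin": 0},
    {"offset": [0, 0, 0], "spin": 0},
    {"offset": [0, 0, 0], "spin": 0},
    {"offset": [0, 0, 0], "spin": 0},
  ],
  jaw=0.04,
)

```text
time_s: 4.5
ee_pos: [381.1, 268.4, 70.7]
ee_rot: [179.9, -0.0, 111.8]
force: [-0.4, 0.0, 0.1]
gripper_width: 54.4
gripper_force: 0.0
```

arm_command(
  motion=[
    {"offset": [0, 0, 0], "spin": 0},
    {"offset": [0, 0, 0], "spin": 0},
    {"offset": [0, 0, 0], "spin": 0},
  ],
)

```text
time_s: 4.88
ee_pos: [381.3, 268.5, 70.5]
ee_rot: [179.9, -0.0, 111.8]
force: [0.1, 1.0, 5.9]
gripper_width: 49.7
gripper_force: 30.0
```

```bash
python3 - <<'E'
from h import *
info()
p,d=env.grab_frame("side");cv2.imwrite("pics/g1.png",cv2.resize(p[230:400,130:330],None,fx=4,fy=4,interpolation=cv2.INTER_CUBIC)[:600])
E
```

```text
t4.88 [381.3 268.5  70.5] [179.9  -0.  111.8] F [0.1 1.  5.9] w49.7 f30.0 q [ 34.  18. 116.  -0.  45.  12.]
```

View pics/g1.png

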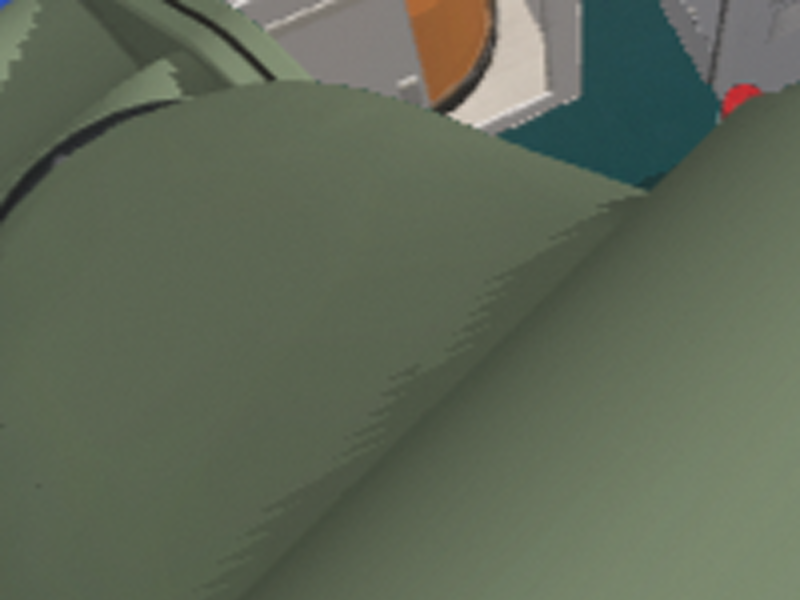

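The picture shows only the arm, which hides the cartridge at the grasp. The opening of 49.7 mm at 30 N matches the 50 mm length, so I'll lift.

arm_command(
  motion=[
    {"offset": [0, 0, -0.02], "spin": 0},
    {"offset": [0, 0, -0.035], "spin": 0},
    {"offset": [0, 0, -0.035], "spin": 0},
    {"offset": [0, 0, -0.03], "spin": 0},
    {"offset": [0, 0, 0], "spin": 0},
  ],
)

```text
time_s: 5.55
ee_pos: [381.3, 268.6, 191.0]
ee_rot: [179.8, -0.0, 111.8]
force: [0.2, 0.2, -2.3]
gripper_width: 49.7
gripper_force: 30.0
```

```bash
python3 - <<'E'
from h import *
info();plan(345,170,188,111.8,3);plan(370,65,160,29.3,9,(345,170,188,111.8))
E
```

```text
t5.55 [381.3 268.6 191. ] [179.8  -0.  111.8] F [ 0.2  0.2 -2.3] w49.7 f30.0 q [ 34.  10. 107.  -0.  63.  12.]
{"offset":[-0.026,-0.0234,0.001],"spin":-0}, {"offset":[-0.026,-0.0234,0.001],"spin":-0}, {"offset":[-0.0261,-0.0235,0.001],"spin":-0}, 
end [345.00723021 169.95667048 187.9858692 ]
{"offset":[-0.0119,-0.0018,0.0031],"spin":0.16}, {"offset":[-0.012,0.0002,0.0031],"spin":0.16}, {"offset":[-0.0118,0.0021,0.0031],"spin":0.16}, {"offset":[-0.0113,0.0039,0.0031],"spin":0.16}, {"offset":[-0.0106,0.0057,0.0031],"spin":0.16},
{"offset":[-0.0095,0.0073,0.0031],"spin":0.16}, {"offset":[-0.0082,0.0087,0.0031],"spin":0.16}, {"offset":[-0.0068,0.0099,0.0032],"spin":0.16}, {"offset":[-0.0051,0.0108,0.0031],"spin":0.16}, 
end [369.97060728  65.02746076 160.        ]
```

arm_command(
  motion=[
    {"offset": [-0.026, -0.0234, 0.001], "spin": 0},
    {"offset": [-0.026, -0.0234, 0.001], "spin": 0},
    {"offset": [-0.026, -0.0235, 0.001], "spin": 0},
    {"offset": [-0.0119, -0.0018, 0.003], "spin": 0.16},
    {"offset": [-0.012, 0, 0.003], "spin": 0.16},
  ],
)

```text
time_s: 6.18
ee_pos: [348.1, 145.0, 178.9]
ee_rot: [-179.8, 0.1, 93.1]
force: [0.2, 0.2, -2.5]
gripper_width: 50.0
gripper_force: 30.0
```

arm_command(
  motion=[
    {"offset": [-0.0118, 0.0021, 0.003], "spin": 0.16},
    {"offset": [-0.0113, 0.0039, 0.003], "spin": 0.16},
    {"offset": [-0.0106, 0.0057, 0.003], "spin": 0.16},
    {"offset": [-0.0095, 0.0073, 0.003], "spin": 0.16},
    {"offset": [-0.0082, 0.0087, 0.003], "spin": 0.16},
  ],
)

```text
time_s: 6.8
ee_pos: [362.1, 87.2, 163.8]
ee_rot: [-179.9, 0.2, 47.3]
force: [-0.3, 0.2, -2.8]
gripper_width: 49.8
gripper_force: 30.0
```

arm_command(
  motion=[
    {"offset": [-0.0068, 0.0099, 0.02], "spin": 0.16},
    {"offset": [-0.0051, 0.0108, 0.02], "spin": 0.16},
    {"offset": [0, 0, 0.02], "spin": 0},
    {"offset": [0, 0, 0.02], "spin": 0},
    {"offset": [0, 0, 0], "spin": 0},
  ],
)

```text
time_s: 7.42
ee_pos: [366.2, 64.1, 83.5]
ee_rot: [-179.9, 0.4, 29.3]
force: [-0.5, 0.0, -1.7]
gripper_width: 50.0
gripper_force: 30.0
```

arm_command(
  motion=[
    {"offset": [0, 0, 0.012], "spin": 0},
    {"offset": [0, 0, 0.008], "spin": 0},
    {"offset": [0, 0, 0.002], "spin": 0},
    {"offset": [0, 0, 0.001], "spin": 0},
    {"offset": [0, 0, 0], "spin": 0},
  ],
)

```text
time_s: 8.05
ee_pos: [369.3, 64.6, 63.1]
ee_rot: [180.0, -0.0, 29.3]
force: [0.0, 0.6, -2.6]
gripper_width: 49.9
gripper_force: 30.0
```

arm_command(
  motion=[
    {"offset": [0, 0, 0.001], "spin": 0},
    {"offset": [0, 0, 0.001], "spin": 0},
    {"offset": [0, 0, 0.001], "spin": 0},
    {"offset": [0, 0, 0], "spin": 0},
  ],
)

```text
time_s: 8.55
ee_pos: [369.2, 64.6, 60.5]
ee_rot: [180.0, -0.0, 29.3]
force: [-2.4, -0.2, 5.6]
gripper_width: 49.2
gripper_force: 30.0
```

arm_command(
  motion=[
    {"offset": [0, 0, 0], "spin": 0},
    {"offset": [0, 0, 0], "spin": 0},
    {"offset": [0, 0, 0], "spin": 0},
    {"offset": [0, 0, 0], "spin": 0},
    {"offset": [0, 0, 0], "spin": 0},
  ],
  jaw=0.0912,
)

```text
time_s: 9.18
ee_pos: [369.1, 64.6, 59.9]
ee_rot: [180.0, 0.0, 29.3]
force: [-0.5, 0.2, -0.2]
gripper_width: 91.1
gripper_force: 0.0
```

arm_command(
  motion=[
    {"offset": [0, 0, -0.001], "spin": -0.1745},
    {"offset": [0, 0, -0.001], "spin": -0.1745},
    {"offset": [0, 0, -0.001], "spin": -0.1745},
    {"offset": [0, 0, -0.001], "spin": -0.1745},
    {"offset": [0, 0, 0], "spin": -0.1745},
  ],
)

```text
time_s: 9.8
ee_pos: [369.1, 64.6, 64.0]
ee_rot: [180.0, 0.0, 79.6]
force: [0.1, 0.7, 0.2]
gripper_width: 91.0
gripper_force: 0.0
```

arm_command(
  motion=[
    {"offset": [0, 0, 0], "spin": -0.1745},
    {"offset": [0, 0, 0], "spin": -0.1745},
    {"offset": [0, 0, 0], "spin": -0.1745},
    {"offset": [0, 0, 0], "spin": -0.1745},
    {"offset": [0, 0, 0], "spin": 0},
  ],
)

```text
time_s: 10.42
ee_pos: [369.0, 64.6, 63.9]
ee_rot: [-180.0, 0.0, 119.1]
force: [0.0, 0.0, -0.1]
gripper_width: 91.2
gripper_force: 0.0
```

arm_command(
  motion=[
    {"offset": [0, 0, 0], "spin": -0.003},
    {"offset": [0, 0, 0], "spin": 0},
    {"offset": [0, 0, 0], "spin": 0},
    {"offset": [0, 0, 0], "spin": 0},
    {"offset": [0, 0, 0], "spin": 0},
  ],
  jaw=0.025,
)

```text
time_s: 11.05
ee_pos: [369.1, 64.6, 63.9]
ee_rot: [180.0, 0.0, 119.4]
force: [-0.1, 0.0, -0.9]
gripper_width: 44.1
gripper_force: 0.0
```

arm_command(
  motion=[
    {"offset": [0, 0, 0], "spin": 0},
    {"offset": [0, 0, 0], "spin": 0},
    {"offset": [0, 0, 0], "spin": 0},
    {"offset": [0, 0, 0], "spin": 0},
  ],
)

```text
time_s: 11.55
ee_pos: [369.2, 64.6, 64.0]
ee_rot: [180.0, 0.0, 119.4]
force: [1.9, 0.3, 0.1]
gripper_width: 36.2
gripper_force: 30.0
```

```bash
python3 - <<'E'
from h import *
info();plan(350,-70,200,119.3,5);plan(470.8,-303.3,200,119.3,6,(350,-70,200,119.3))
for c in("side","top"):
  for a in((C) for C in [c]):
    P=cloud(c,np.load(f"pics/{c}0.npy")).reshape(-1,3)
    th=np.deg2rad(29.3);M=np.array([[np.cos(th),-np.sin(th)],[np.sin(th),np.cos(th)]]);H=(P[:,:2]-[470.8,-303.3])@M
    m=(abs(H[:,0])<100)&(abs(H[:,1])<42)&(P[:,2]>100)&(abs(H[:,0])>40);print(c,m.sum(),np.percentile(H[m],[1,50],axis=0).round(),np.percentile(P[m,2],[50,99]).round())
E
```

```text
t11.55 [369.2  64.6  64. ] [180.    0.  119.4] F [1.9 0.3 0.1] w36.2 f30.0 q [  8.  12. 128.  -0.  40. -21.]
{"offset":[-0.0216,-0.0166,-0.0272],"spin":0}, {"offset":[-0.0216,-0.0166,-0.0272],"spin":0}, {"offset":[-0.0215,-0.0165,-0.0272],"spin":0}, {"offset":[-0.0216,-0.0165,-0.0272],"spin":0}, {"offset":[-0.0216,-0.0166,-0.0272],"spin":0},

end [349.99917512 -70.05672713 199.97619908]
{"offset":[-0.0438,-0.0015,-0],"spin":-0}, {"offset":[-0.0438,-0.0015,-0],"spin":-0}, {"offset":[-0.0437,-0.0015,-0],"spin":-0}, {"offset":[-0.0438,-0.0014,-0],"spin":-0}, {"offset":[-0.0437,-0.0015,-0],"spin":-0},
{"offset":[-0.0438,-0.0014,-0],"spin":-0}, 
end [ 470.83762223 -303.31195652  200.        ]
side 102 [[ 77. -42.]
 [ 95. -30.]] [128. 184.]
top 58 [[ 76. -41.]
 [ 96. -30.]] [131. 189.]
```

```bash
python3 - <<'E'
from h import *
P=np.vstack([cloud(c,np.load(f"pics/{c}0.npy")).reshape(-1,3) for c in("side","top")])
print("max z (cm) grid; rows x 440..620, cols y -400..-80 step 20")
for x in range(440,620,20):
    print(x,[int(np.percentile(q,97)/10) if len(q:=P[(abs(P[:,0]-x)<10)&(abs(P[:,1]-y)<10)&(P[:,2]<500),2])>2 else -9 for y in range(-400,-80,20)])
plan(365,-230,200,119.4,6);plan(470.8,-303.3,200,119.4,3,(365,-230,200,119.4))
E
```

```text
max z (cm) grid; rows x 440..620, cols y -400..-80 step 20
440 [-14, -14, -14, -14, 2, 2, 11, 12, 1, 0, 0, 0, 0, 1, 1, 9]
460 [0, 0, 0, 9, 2, -11, 11, 13, 1, 0, 0, 0, 0, 0, 20, 20]
480 [0, 0, 12, 12, 11, 1, 6, 10, 0, 0, 0, 0, 21, 22, 25, 21]
500 [0, 15, 13, 12, 11, 2, 1, 0, 0, 0, 0, 11, 21, 25, 23, 23]
520 [15, 15, 14, 1, 1, 0, 0, 0, 0, 2, 3, 23, 23, 23, 23, 23]
540 [15, 0, 0, 0, 0, 1, 3, 3, 3, 3, 3, 23, 23, 23, 23, 23]
560 [0, 0, 3, 13, 13, 12, 16, 18, 18, 3, -9, 23, 23, 23, 23, 23]
580 [3, 12, 13, 18, 18, 18, 18, 19, 18, 5, -9, 23, 23, 23, 23, 23]
600 [18, 18, 18, 18, 20, 20, 20, 20, 20, 29, 29, 29, 23, 23, 23, 23]
{"offset":[-0.0424,-0.0247,-0.0227],"spin":0}, {"offset":[-0.0424,-0.0247,-0.0227],"spin":0}, {"offset":[-0.0424,-0.0247,-0.0227],"spin":0}, {"offset":[-0.0424,-0.0248,-0.0226],"spin":0}, {"offset":[-0.0425,-0.0247,-0.0227],"spin":0},
{"offset":[-0.0424,-0.0247,-0.0226],"spin":0}, 
end [ 365.02253501 -229.94153681  199.97619908]
{"offset":[-0.0386,0.0187,0],"spin":-0}, {"offset":[-0.0386,0.0187,0],"spin":-0}, {"offset":[-0.0386,0.0188,0],"spin":-0}, 
end [ 470.80887085 -303.29776837  200.        ]
```

```bash
python3 - <<'E'
from h import *
th=np.deg2rad(29.3);M=np.array([[np.cos(th),-np.sin(th)],[np.sin(th),np.cos(th)]])
for c in("side","top"):
    P=cloud(c,np.load(f"pics/{c}0.npy")).reshape(-1,3);H=(P[:,:2]-[470.8,-303.3])@M
    print(c,"rows hx 65..110, cols hy -60..50 step 10: max z mm")
    for x in range(65,115,5):
        print(x,[int(q.max()) if len(q:=P[(abs(H[:,0]-x)<=2.5)&(abs(H[:,1]-y)<=5),2]) else -9 for y in range(-60,60,10)])
E
```

```text
side rows hx 65..110, cols hy -60..50 step 10: max z mm
65 [33, 21, 0, 0, 2, 0, 0, 0, 0, 0, 0, -1]
70 [129, 32, 33, 17, 0, 0, 0, 0, 0, 1, 0, 1]
75 [127, 130, 128, 34, 31, -2, 1, 0, 1, 0, 0, 0]
80 [35, 127, 129, 132, 129, 35, 29, 18, 1, 0, 0, -1]
85 [35, 36, 34, 123, 130, 129, 35, 37, 31, 0, 1, 0]
90 [171, 35, 35, 127, 128, 35, 33, 35, 33, 34, 31, 0]
95 [186, 186, 178, 165, 127, 34, 35, 33, 36, 33, 34, 33]
100 [187, 187, 187, 186, 169, 159, 35, 34, 35, 37, 34, 35]
105 [187, 187, 189, 187, 186, 188, 159, 33, 34, 35, 35, 36]
110 [-9, 183, 188, 187, 186, 188, 187, 186, 32, 35, 34, 33]
top rows hx 65..110, cols hy -60..50 step 10: max z mm
65 [33, 27, 5, 1, 3, 1, 4, 2, 5, 4, 2, 1]
70 [130, 130, 38, 29, 1, 4, 3, 3, 4, 2, 2, 0]
75 [127, 135, 132, 123, 33, 25, 23, 4, 1, 6, 3, 3]
80 [36, 37, 130, 132, 132, 36, 35, 39, 2, 2, 1, 0]
85 [36, 34, 38, 129, 131, 128, 38, 37, 35, 27, 4, 7]
90 [188, 164, 39, 128, 129, 36, 38, 38, 38, 37, 35, 31]
95 [189, 188, 187, 171, 124, 39, 40, 39, 38, 36, 39, 35]
100 [187, 191, 190, 189, 187, 162, 35, 34, 37, 37, 35, 36]
105 [187, 192, 192, 192, 188, 188, 185, 38, 36, 37, 37, 36]
110 [169, 170, 188, 192, 191, 188, 190, 188, 38, 36, 36, 35]
```

arm_command(
  motion=[
    {"offset": [-0.01, -0.006, -0.03], "spin": 0},
    {"offset": [-0.042, -0.0247, -0.035], "spin": 0},
    {"offset": [-0.049, -0.0285, -0.035], "spin": 0},
    {"offset": [-0.051, -0.03, -0.03], "spin": 0},
    {"offset": [-0.051, -0.03, -0.026], "spin": 0},
  ],
)

```text
time_s: 12.18
ee_pos: [364.4, -163.4, 216.0]
ee_rot: [180.0, -0.0, 119.4]
force: [1.1, 0.4, -2.4]
gripper_width: 36.1
gripper_force: 30.0
```

arm_command(
  motion=[
    {"offset": [-0.051, -0.029, 0], "spin": 0},
    {"offset": [-0.035, 0.012, 0], "spin": 0},
    {"offset": [-0.038, 0.02, 0], "spin": 0},
    {"offset": [-0.03, 0.016, 0], "spin": 0},
    {"offset": [0, 0, 0], "spin": 0},
  ],
)

```text
time_s: 12.8
ee_pos: [458.4, -287.6, 213.8]
ee_rot: [-180.0, -0.1, 119.4]
force: [-1.2, 1.1, -2.8]
gripper_width: 35.8
gripper_force: 30.0
```

```bash
python3 - <<'E'
from h import *
info();plan(470.8,-303.3,220,119.4,2)
E
```

```text
t12.80 [ 458.4 -287.6  213.8] [-1.800e+02 -1.000e-01  1.194e+02] F [-1.2  1.1 -2.8] w35.8 f30.0 q [-33.  16.  95.  -0.  69. -63.]
{"offset":[-0.0099,0.0015,-0.0031],"spin":0}, {"offset":[-0.0099,0.0016,-0.0031],"spin":0}, 
end [ 470.81998056 -303.33488858  220.01088115]
```

arm_command(
  motion=[
    {"offset": [-0.01, 0.0015, -0.002], "spin": 0},
    {"offset": [-0.009, 0.0015, -0.002], "spin": 0},
    {"offset": [0, 0, 0], "spin": 0},
    {"offset": [0, 0, 0], "spin": 0},
  ],
)

```text
time_s: 13.3
ee_pos: [468.9, -301.5, 219.3]
ee_rot: [-180.0, -0.0, 119.4]
force: [1.0, 0.0, -2.0]
gripper_width: 35.5
gripper_force: 30.0
```

```bash
python3 - <<'E'
from h import *
np.set_printoptions(precision=1,suppress=True)
info();s=env.state()
tcp=s["ee_pos"];yaw=s["ee_rot"][2]
out=np.zeros((560,800,3),np.uint8)
seat=np.array([470.8,-303.3]);th=np.deg2rad(29.3);M=np.array([[np.cos(th),-np.sin(th)],[np.sin(th),np.cos(th)]])
for k,c in enumerate(("side","top")):
    p,d=env.grab_frame(c);cv2.imwrite(f"pics/{c}1.png",p);np.save(f"pics/{c}1.npy",d)
    # project expected cartridge (bottom and top outline) and holder outlines
    im=cv2.resize(p,None,fx=4,fy=4,interpolation=cv2.INTER_CUBIC)
    def poly(W,col): cv2.polylines(im,[np.round(proj(c,W)*4+1.5).astype(int)],True,col,1)
    rect=lambda a,b:np.array([(a,b),(-a,b),(-a,-b),(a,-b)])
    H=lambda a,b,z:np.c_[seat+rect(a,b)@M.T,np.full(4,z)]
    t=np.deg2rad(yaw-90);T=np.array([[np.cos(t),-np.sin(t)],[np.sin(t),np.cos(t)]])
    for z in(tcp[2]-64,tcp[2]+26):poly(np.c_[tcp[:2]+rect(18,25)@T.T,np.full(4,z)],(255,0,255))
    poly(H(29,68,12),(0,0,255));poly(H(21.5,28.5,110),(0,255,0))
    o=proj(c,np.array([[*seat,120]]))[0]*4;x0=int(o[0])-200;y0=int(o[1])-270
    q=im[max(y0,0):max(y0,0)+540,x0:x0+395];out[:q.shape[0],k*400:k*400+q.shape[1]]=q
cv2.imwrite("pics/h1.png",out)
E
```

```text
t13.30 [ 468.9 -301.5  219.3] [-180.    -0.   119.4] F [ 1.  0. -2.] w35.5 f30.0 q [-34.  17.  93.   0.  70. -63.]
```

View pics/h1.png

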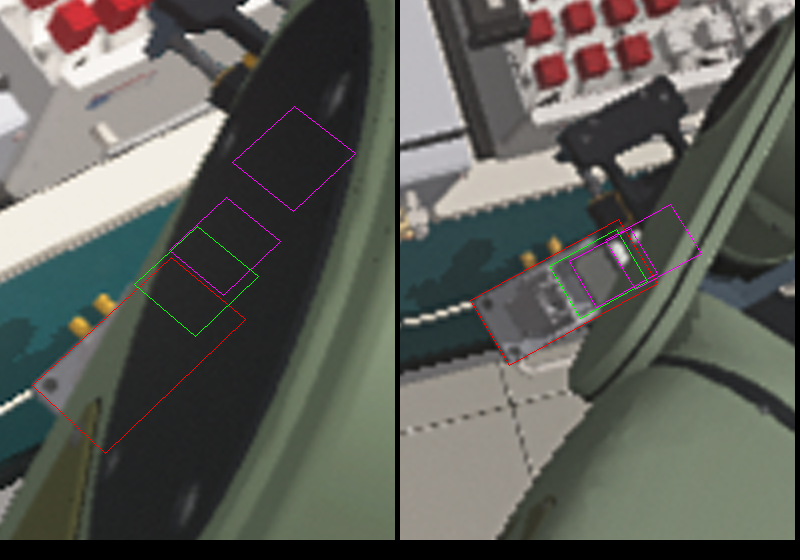

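The arm hides most of it. In the top panel a white corner of the cartridge shows at about (622,247), inside its expected outline, and the refined foot outline matches the visible foot edges at (475,300) and (510,365). I'll correct by 2.5 mm and lower.

arm_command(
  motion=[
    {"offset": [-0.0025, 0.0008, 0.01], "spin": 0},
    {"offset": [0, 0, 0.025], "spin": 0},
    {"offset": [0, 0, 0.015], "spin": 0},
    {"offset": [0, 0, 0.015], "spin": 0},
    {"offset": [0, 0, 0], "spin": 0},
  ],
)

```text
time_s: 14.02
ee_pos: [470.8, -303.3, 153.0]
ee_rot: [-179.9, -0.1, 119.4]
force: [-0.0, -0.4, -2.2]
gripper_width: 35.9
gripper_force: 30.0
```

arm_command(
  motion=[
    {"offset": [0, 0, 0.02], "spin": 0},
    {"offset": [0, 0, 0.02], "spin": 0},
    {"offset": [0, 0, 0.01], "spin": 0},
    {"offset": [0, 0, 0], "spin": 0},
    {"offset": [0, 0, 0], "spin": 0},
  ],
)

```text
time_s: 14.65
ee_pos: [471.8, -304.0, 105.1]
ee_rot: [180.0, 0.1, 119.4]
force: [0.1, 1.2, -1.8]
gripper_width: 36.0
gripper_force: 30.0
```

arm_command(
  motion=[
    {"offset": [0.0005, 0, 0.01], "spin": 0},
    {"offset": [0, 0, 0.005], "spin": 0},
    {"offset": [0, 0, 0.003], "spin": 0},
    {"offset": [0, 0, 0.003], "spin": 0},
    {"offset": [0, 0, 0], "spin": 0},
  ],
)

```text
time_s: 15.28
ee_pos: [470.8, -303.1, 83.0]
ee_rot: [-180.0, -0.0, 119.4]
force: [0.3, -0.3, -1.9]
gripper_width: 35.8
gripper_force: 30.0
```

arm_command(
  motion=[
    {"offset": [0, 0, 0.003], "spin": 0},
    {"offset": [0, 0, 0.002], "spin": 0},
    {"offset": [0, 0, 0.001], "spin": 0},
    {"offset": [0, 0, 0], "spin": 0},
    {"offset": [0, 0, 0], "spin": 0},
  ],
)

```text
time_s: 15.9
ee_pos: [471.0, -303.2, 77.3]
ee_rot: [180.0, 0.0, 119.4]
force: [0.0, -0.4, -2.0]
gripper_width: 36.3
gripper_force: 30.0
```

arm_command(
  motion=[
    {"offset": [0, 0, 0.001], "spin": 0},
    {"offset": [0, 0, 0], "spin": 0},
    {"offset": [0, 0, 0], "spin": 0},
  ],
)

```text
time_s: 16.27
ee_pos: [470.9, -303.2, 76.2]
ee_rot: [-180.0, 0.0, 119.4]
force: [-0.1, 0.0, -3.4]
gripper_width: 35.9
gripper_force: 30.0
```

arm_command(
  motion=[
    {"offset": [0, 0, 0.001], "spin": 0},
    {"offset": [0, 0, 0.001], "spin": 0},
    {"offset": [0, 0, 0], "spin": 0},
    {"offset": [0, 0, 0], "spin": 0},
  ],
)

```text
time_s: 16.77
ee_pos: [471.1, -303.2, 76.0]
ee_rot: [180.0, 0.1, 119.4]
force: [-2.9, 1.2, 9.4]
gripper_width: 35.5
gripper_force: 30.0
```

The cartridge stands on the floor: contact came at TCP z 76.0 (predicted 76), and nothing resisted on the way down. I'll let go and rise.

arm_command(
  motion=[
    {"offset": [0, 0, 0], "spin": 0},
    {"offset": [0, 0, 0], "spin": 0},
    {"offset": [0, 0, 0], "spin": 0},
    {"offset": [0, 0, 0], "spin": 0},
  ],
  jaw=0.075,
)

```text
time_s: 17.27
ee_pos: [470.9, -303.1, 74.0]
ee_rot: [-180.0, -0.0, 119.4]
force: [-1.0, -0.6, 0.2]
gripper_width: 72.5
gripper_force: 0.0
```

arm_command(
  motion=[
    {"offset": [0, 0, -0.03], "spin": 0},
    {"offset": [0, 0, -0.045], "spin": 0},
    {"offset": [0, 0, -0.045], "spin": 0},
    {"offset": [0, 0, -0.045], "spin": 0},
    {"offset": [0, 0, 0], "spin": 0},
  ],
)

```text
time_s: 17.9
ee_pos: [472.6, -304.3, 243.2]
ee_rot: [179.8, 0.4, 119.4]
force: [-1.2, 0.2, -1.3]
gripper_width: 75.2
gripper_force: 0.0
```

```bash
python3 - <<'E'
from h import *
np.set_printoptions(precision=1,suppress=True)
info()
P=np.vstack([cloud(c,np.load(f"pics/{c}0.npy")).reshape(-1,3) for c in("side","top")])
th=np.deg2rad(29.3);M=np.array([[np.cos(th),-np.sin(th)],[np.sin(th),np.cos(th)]]);H=(P[:,:2]-[470.8,-303.3])@M
for hy in(-161,-120,-80,-40,0,40,80):
    z=P[(abs(H[:,0])<100)&(abs(H[:,1]-hy)<42)&(abs(H[:,0])>12),2];print(hy,int(z.max()))
m=(abs(H[:,0])<13)&(H[:,1]<-70)&(H[:,1]>-190)&(P[:,2]>130)&(P[:,2]<200)
B=np.c_[H[m],P[m,2]]
for lo,hi in((-100,-70),(-130,-100),(-150,-130),(-190,-150)):
    q=B[(B[:,1]>lo)&(B[:,1]<hi)];print(lo,len(q),np.percentile(q,[3,50,97],axis=0).tolist())
print("a",np.arctan2(B[:,2]-118,B[:,1]+46).mean(),B[:,1].min())
g=np.array([470.8,-303.3])+M@[0,-161];print(g);plan(*g,225,119.4,4)
E
```

```text
t17.90 [ 472.6 -304.3  243.2] [179.8   0.4 119.4] F [-1.2  0.2 -1.3] w75.2 f0.0 q [-34.  16.  90.  -0.  73. -63.]
-161 211
-120 206
-80 192
-40 191
0 190
40 229
80 229
-100 153 [[-6.831634109103868, -98.19117406770008, 131.60550071366876], [0.47403344404244546, -81.5702902348918, 145.88655298906588], [7.662396290482423, -70.7602044854658, 152.5878015765657]]
-130 139 [[-5.262490538493793, -128.99283238716978, 144.08985965674614], [-0.16202689535106374, -114.7493133739993, 151.26954356362444], [5.800934169701349, -101.06587166652045, 160.3217022353281]]
-150 120 [[-6.245362748308095, -149.18488992469958, 158.34328751239542], [0.28563282017555924, -141.67456972333537, 166.31873393480623], [7.191548253963613, -130.5427764670887, 174.40040384598228]]
-190 172 [[-6.93629297584328, -177.18376742205052, 171.71243723000447], [0.7895240251852831, -163.52711975163953, 179.3835028363652], [8.762418094465934, -151.0935633815156, 185.97456384635612]]
a 2.635863663173284 -179.74344171743357
[ 549.6 -443.7]
{"offset":[-0.0398,-0.0004,0.0045],"spin":0}, {"offset":[-0.0398,-0.0003,0.0046],"spin":0}, {"offset":[-0.0398,-0.0004,0.0045],"spin":0}, {"offset":[-0.0398,-0.0003,0.0046],"spin":0}, 
end [ 549.6 -443.7  225. ]
```

```bash
python3 - <<'E'
from h import *
P=np.vstack([cloud(c,np.load(f"pics/{c}0.npy")).reshape(-1,3) for c in("side","top")])
th=np.deg2rad(29.3);M=np.array([[np.cos(th),-np.sin(th)],[np.sin(th),np.cos(th)]]);H=(P[:,:2]-[470.8,-303.3])@M
print("hy cols -20..150 step 10")
for x in range(10,115,10):
    print(x,[int(q.max()) if len(q:=P[(abs(H[:,0]-x)<=5)&(abs(H[:,1]-y)<=5),2]) else -9 for y in range(-20,160,10)])
def clash(c,zb,yaw,mg=4):
    t=np.deg2rad(yaw);r=P[:,:2]-c;u=r@[np.cos(t),np.sin(t)];v=r@[np.sin(t),-np.cos(t)]
    m=(abs(u)<38+mg)&(abs(v)<89+mg)&(P[:,2]>zb);m&=~((abs(H[:,0])<35)&(abs(H[:,1])<200))
    return int(m.sum())
for a in np.arange(2.7,-.01,-.3).round(2):
    c=np.array([470.8,-303.3])+M@[0,-46+127*np.cos(a)];zb=118+127*np.sin(a)+60
    print("pinch",a,int(zb),clash(c,zb-4,119.3))
for hy in(60,70,80):
    c=np.array([470.8,-303.3])+M@[0,hy];print("push",hy,[(y,clash(c,200,y)) for y in range(-60,121,15)])
E
```

```text
hy cols -20..150 step 10
10 [14, 16, 13, -9, -747, 120, 139, 137, 15, 13, 4, 2, 4, 5, 3, 1, 5, 2]
20 [24, 24, 27, 23, 26, 117, 116, 121, 19, 12, 2, 2, 3, 2, 4, 1, 2, 2]
30 [23, 23, 21, 24, 22, 20, 12, 11, 15, 11, 5, 4, 7, 6, 4, 3, 6, 9]
40 [8, 11, 3, 10, 7, 8, 3, 7, 5, 2, 3, 2, 4, 3, 6, 6, 7, 6]
50 [2, 4, 4, 1, 5, 3, 3, 3, 5, 5, 2, 3, 5, 1, 4, 3, 11, 12]
60 [2, 3, 0, 6, 3, 1, 3, 3, 3, 1, 2, 3, 0, 3, 2, 5, 7, 9]
70 [27, 4, 4, 4, 5, 6, 2, 3, 4, 5, 4, 1, 4, 3, 4, 3, 2, 2]
80 [132, 129, 37, 39, 29, 4, 3, 3, 4, 5, 3, 2, 3, 210, 215, 204, 3, 4]
90 [130, 123, 38, 39, 38, 37, 39, 35, 30, 4, 3, 80, 122, 215, 217, 241, 227, 224]
100 [188, 188, 40, 38, 38, 37, 38, 36, 37, 231, 237, 234, 174, 209, 218, 256, 260, 260]
110 [191, 190, 190, 190, 38, 37, 37, 36, -9, 234, 237, 239, 238, 236, 234, 233, 260, 258]
pinch 2.7 232 0
pinch 2.4 263 0
pinch 2.1 287 0
pinch 1.8 301 0
pinch 1.5 304 0
pinch 1.2 296 0
pinch 0.9 277 0
pinch 0.6 249 0
pinch 0.3 215 6
pinch 0.0 178 56
push 60 [(-60, 0), (-45, 8), (-30, 0), (-15, 0), (0, 8), (15, 0), (30, 0), (45, 0), (60, 0), (75, 0), (90, 0), (105, 0), (120, 0)]
push 70 [(-60, 5), (-45, 19), (-30, 8), (-15, 20), (0, 0), (15, 0), (30, 0), (45, 0), (60, 0), (75, 0), (90, 0), (105, 2), (120, 5)]
push 80 [(-60, 55), (-45, 34), (-30, 32), (-15, 70), (0, 0), (15, 0), (30, 0), (45, 0), (60, 0), (75, 0), (90, 0), (105, 0), (120, 55)]
```

arm_command(
  motion=[
    {"offset": [-0.0395, 0, 0.004], "spin": 0},
    {"offset": [-0.0395, 0, 0.004], "spin": 0},
    {"offset": [-0.0395, 0, 0.004], "spin": 0},
    {"offset": [-0.0395, 0, 0.004], "spin": 0},
    {"offset": [0, 0, 0], "spin": 0},
  ],
  jaw=0.05,
  newtons=15,
)

```text
time_s: 18.52
ee_pos: [548.6, -442.3, 219.7]
ee_rot: [-179.9, -0.2, 119.3]
force: [-0.6, 0.9, -0.2]
gripper_width: 50.2
gripper_force: 0.0
```

```bash
python3 - <<'E'
from h import *
info();plan(549.6,-443.7,167,119.3,4)
out=np.zeros((540,800,3),np.uint8)
seat=np.array([470.8,-303.3]);th=np.deg2rad(29.3);M=np.array([[np.cos(th),-np.sin(th)],[np.sin(th),np.cos(th)]])
for k,c in enumerate(("side","top")):
    p,d=env.grab_frame(c)
    im=cv2.resize(p,None,fx=4,fy=4,interpolation=cv2.INTER_CUBIC)
    H=lambda a,b,z:np.c_[seat+np.array([(a,b),(-a,b),(-a,-b),(a,-b)])@M.T,np.full(4,z)]
    for W,col in((H(29,68,12),(0,0,255)),(H(18,25,102),(255,0,255))):cv2.polylines(im,[np.round(proj(c,W)*4+1.5).astype(int)],True,col,1)
    o=proj(c,np.array([[*seat,120]]))[0]*4;x0=int(o[0])-180;y0=max(int(o[1])-270,0)
    q=im[y0:y0+540,x0:x0+395];out[:q.shape[0],k*400:k*400+q.shape[1]]=q
cv2.imwrite("pics/h2.png",out)
E
```

```text
t18.52 [ 548.6 -442.3  219.7] [-179.9   -0.2  119.3] F [-0.6  0.9 -0.2] w50.2 f0.0 q [-40.  31.  71.  -0.  79. -69.]
{"offset":[-0.0004,0,0.0132],"spin":0}, {"offset":[-0.0004,0.0001,0.0132],"spin":0}, {"offset":[-0.0005,0,0.0131],"spin":0}, {"offset":[-0.0004,0.0001,0.0132],"spin":0}, 
end [ 549.59286418 -443.65443773  166.9626362 ]
```

View pics/h2.png

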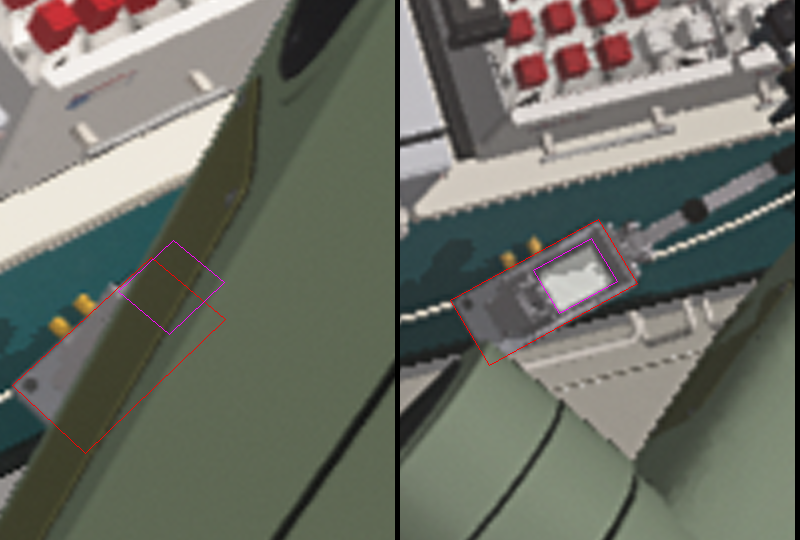

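The top panel shows the cartridge's white top at about (575,275), square in the pocket. The bar is still open, running from (650,235) to (790,160). Next I pinch the handle.

arm_command(
  motion=[
    {"offset": [-0.001, 0, 0.013], "spin": 0},
    {"offset": [-0.0005, 0, 0.014], "spin": 0},
    {"offset": [0, 0, 0.014], "spin": 0},
    {"offset": [0, 0, 0.012], "spin": 0},
    {"offset": [0, 0, 0], "spin": 0},
  ],
)

```text
time_s: 19.25
ee_pos: [548.7, -441.5, 168.6]
ee_rot: [-179.9, -0.1, 119.4]
force: [-0.1, 0.0, 0.4]
gripper_width: 50.2
gripper_force: 0.0
```

arm_command(
  motion=[
    {"offset": [0, 0, 0], "spin": 0},
    {"offset": [0, 0, 0], "spin": 0},
    {"offset": [0, 0, 0], "spin": 0},
    {"offset": [0, 0, 0], "spin": 0},
    {"offset": [0, 0, 0], "spin": 0},
  ],
  jaw=0.005,
)

```text
time_s: 19.88
ee_pos: [550.1, -441.8, 170.6]
ee_rot: [179.9, 0.1, 119.4]
force: [3.1, 1.1, 0.5]
gripper_width: 15.7
gripper_force: 15.0
```

```bash
python3 - <<'E'
from h import *
info();s=env.state()
th=np.deg2rad(29.3);M=np.array([[np.cos(th),-np.sin(th)],[np.sin(th),np.cos(th)]])
h=(s["ee_pos"][:2]-[470.8,-303.3])@M;y,z=h[1]+46,s["ee_pos"][2]+5-118
print("holder xy",h.round(1),"a",np.arctan2(z,y),"r",np.hypot(y,z))
a0=2.70
for i in range(20):
    a=a0-(i+1)*.113;b=a0-i*.113
    print(round(.127*(np.cos(a)-np.cos(b)),4),round(-.127*(np.sin(a)-np.sin(b)),4),end=" | " if i%5<4 else "\n")
E
```

```text
t19.88 [ 550.1 -441.8  170.6] [1.799e+02 1.000e-01 1.194e+02] F [3.1 1.1 0.5] w15.7 f15.0 q [-40.  32.  75.   0.  72. -69.]
holder xy [   1.4 -159.6] a 2.672580770716185 r 127.39598892754394
0.0069 -0.0126 | 0.0082 -0.0117 | 0.0095 -0.0107 | 0.0107 -0.0096 | 0.0117 -0.0083
0.0125 -0.007 | 0.0132 -0.0055 | 0.0138 -0.004 | 0.0141 -0.0024 | 0.0143 -0.0008
0.0143 0.0008 | 0.0141 0.0024 | 0.0138 0.004 | 0.0132 0.0055 | 0.0125 0.007
0.0117 0.0084 | 0.0106 0.0096 | 0.0095 0.0108 | 0.0082 0.0118 | 0.0068 0.0126
```

arm_command(
  motion=[
    {"offset": [0.0069, 0, -0.0126], "spin": 0},
    {"offset": [0.0082, 0, -0.0117], "spin": 0},
    {"offset": [0.0095, 0, -0.0107], "spin": 0},
    {"offset": [0.0107, 0, -0.0096], "spin": 0},
    {"offset": [0.0117, 0, -0.0083], "spin": 0},
  ],
)

```text
time_s: 20.5
ee_pos: [526.7, -400.1, 223.8]
ee_rot: [179.9, 0.0, 119.4]
force: [5.2, 2.4, -4.4]
gripper_width: 16.2
gripper_force: 15.0
```

```bash
cat > arc.py <<'E'
from h import *
import sys
info();s=env.state()
th=np.deg2rad(29.3);M=np.array([[np.cos(th),-np.sin(th)],[np.sin(th),np.cos(th)]])
h=(s["ee_pos"][:2]-[470.8,-303.3])@M;y,z=h[1]+46,s["ee_pos"][2]+5-118
a=np.arctan2(z,y);print("holder xy",h.round(1),"a",a,"r",np.hypot(y,z))
n=int(sys.argv[2])
for b in np.linspace(a,float(sys.argv[1]),n+1)[1:]:
    Y,Z=127*np.cos(b),127*np.sin(b);print('{"offset":[%.4f,0,%.4f],"spin":0},'%((Y-y)/1e3,-(Z-z)/1e3));y,z=Y,Z
E
python3 arc.py 1.4 5
```

```text
t20.50 [ 526.7 -400.1  223.8] [179.9   0.  119.4] F [ 5.2  2.4 -4.4] w16.2 f15.0 q [-38.  26.  78.   0.  76. -68.]
holder xy [   1.4 -111.8] a 2.10656927072661 r 128.86126674564045
{"offset":[0.0170,0,-0.0064],"spin":0},
{"offset":[0.0170,0,-0.0057],"spin":0},
{"offset":[0.0176,0,-0.0033],"spin":0},
{"offset":[0.0179,0,-0.0007],"spin":0},
{"offset":[0.0178,0,0.0018],"spin":0},
```

arm_command(
  motion=[
    {"offset": [0.017, 0.0005, -0.0064], "spin": 0},
    {"offset": [0.017, 0.0005, -0.0057], "spin": 0},
    {"offset": [0.0176, 0, -0.0033], "spin": 0},
    {"offset": [0.0179, 0, -0.0007], "spin": 0},
    {"offset": [0.0178, 0, 0.0018], "spin": 0},
  ],
)

```text
time_s: 21.12
ee_pos: [484.2, -324.2, 239.6]
ee_rot: [179.9, 0.2, 119.4]
force: [4.1, 0.3, 6.7]
gripper_width: 15.8
gripper_force: 15.0
```

```bash
python3 arc.py 0.45 7
```

```text
t21.12 [ 484.2 -324.2  239.6] [179.9   0.2 119.4] F [4.1 0.3 6.7] w15.8 f15.0 q [-35.  18.  88.  -0.  74. -64.]
holder xy [  1.5 -24.8] a 1.4051182932736919 r 128.35641862744865
{"offset":[0.0166,0,0.0054],"spin":0},
{"offset":[0.0161,0,0.0063],"spin":0},
{"offset":[0.0151,0,0.0084],"spin":0},
{"offset":[0.0139,0,0.0104],"spin":0},
{"offset":[0.0123,0,0.0122],"spin":0},
{"offset":[0.0105,0,0.0137],"spin":0},
{"offset":[0.0086,0,0.0150],"spin":0},
```

arm_command(
  motion=[
    {"offset": [0.0166, 0, 0.0045], "spin": 0},
    {"offset": [0.0161, 0, 0.0063], "spin": 0},
    {"offset": [0.0151, 0, 0.0084], "spin": 0},
    {"offset": [0.0139, 0, 0.0104], "spin": 0},
  ],
)

```text
time_s: 21.62
ee_pos: [453.0, -268.4, 209.4]
ee_rot: [179.9, -0.1, 119.4]
force: [1.7, 6.6, 8.1]
gripper_width: 15.8
gripper_force: 15.0
```

```bash
python3 arc.py 0.42 3
```

```text
t21.62 [ 453.  -268.4  209.4] [ 1.799e+02 -1.000e-01  1.194e+02] F [1.7 6.6 8.1] w15.8 f15.0 q [-32.  15.  98.   0.  68. -61.]
holder xy [ 1.6 39.2] a 0.8471465616928082 r 128.65098654596545
{"offset":[0.0116,0,0.0141],"spin":0},
{"offset":[0.0107,0,0.0146],"spin":0},
{"offset":[0.0085,0,0.0159],"spin":0},
```

arm_command(
  motion=[
    {"offset": [0.0116, 0, 0.0141], "spin": 0},
    {"offset": [0.0107, 0, 0.0146], "spin": 0},
    {"offset": [0.0085, 0, 0.0159], "spin": 0},
    {"offset": [0, 0, 0], "spin": 0},
  ],
)

```text
time_s: 22.12
ee_pos: [436.3, -238.8, 162.2]
ee_rot: [180.0, -0.6, 119.4]
force: [2.8, 11.8, 2.6]
gripper_width: 15.9
gripper_force: 15.0
```

arm_command(
  motion=[
    {"offset": [0, 0, 0], "spin": 0},
    {"offset": [0, 0, 0], "spin": 0},
    {"offset": [0, 0, 0], "spin": 0},
    {"offset": [0, 0, -0.03], "spin": 0},
    {"offset": [0, 0, -0.03], "spin": 0},
  ],
  jaw=0.04,
)

```text
time_s: 22.75
ee_pos: [438.1, -244.1, 223.5]
ee_rot: [-179.9, -0.1, 119.4]
force: [-0.0, -0.6, 0.4]
gripper_width: 40.1
gripper_force: 0.0
```

```bash
python3 - <<'E'
from h import *
info()
th=np.deg2rad(29.3);M=np.array([[np.cos(th),-np.sin(th)],[np.sin(th),np.cos(th)]])
g=np.array([470.8,-303.3])+M@[1,77];print(g);plan(*g,222,75,5)
E
```

```text
t22.75 [ 438.1 -244.1  223.5] [-1.799e+02 -1.000e-01  1.194e+02] F [-0.  -0.6  0.4] w40.1 f0.0 q [-30.  12.  99.  -0.  69. -60.]
[ 433.98962049 -235.66128357]
{"offset":[0.0019,0.0001,0.0003],"spin":0.155}, {"offset":[0.0019,-0.0002,0.0003],"spin":0.155}, {"offset":[0.0018,-0.0004,0.0003],"spin":0.155}, {"offset":[0.0017,-0.0007,0.0003],"spin":0.155}, {"offset":[0.0016,-0.001,0.0003],"spin":0.155},

end [ 434.01792404 -235.64140475  222.03609532]
```

arm_command(
  motion=[
    {"offset": [0.0019, 0, 0], "spin": 0.155},
    {"offset": [0.0019, -0.0002, 0], "spin": 0.155},
    {"offset": [0.0018, -0.0004, 0], "spin": 0.155},
    {"offset": [0.0017, -0.0007, 0], "spin": 0.155},
    {"offset": [0.0016, -0.001, 0], "spin": 0.155},
  ],
  jaw=0,
)

```text
time_s: 23.38
ee_pos: [434.0, -235.7, 223.0]
ee_rot: [-179.9, 0.0, 74.7]
force: [-0.6, 0.1, 0.1]
gripper_width: 0.4
gripper_force: 0.0
```

arm_command(
  motion=[
    {"offset": [0, 0, 0.015], "spin": 0},
    {"offset": [0, 0, 0.015], "spin": 0},
    {"offset": [0, 0, 0.012], "spin": 0},
    {"offset": [0, 0, 0.012], "spin": 0},
    {"offset": [0, 0, 0.01], "spin": 0},
  ],
)

```text
time_s: 24.0
ee_pos: [434.5, -235.6, 158.2]
ee_rot: [-180.0, -0.0, 75.0]
force: [0.0, 0.4, 0.6]
gripper_width: 0.3
gripper_force: 0.2
```

arm_command(
  motion=[
    {"offset": [0, 0, 0.007], "spin": 0},
    {"offset": [0, 0, 0.006], "spin": 0},
    {"offset": [0, 0, 0.003], "spin": 0},
    {"offset": [0, 0, 0], "spin": 0},
    {"offset": [0, 0, 0], "spin": 0},
  ],
)

```text
time_s: 24.62
ee_pos: [434.8, -235.8, 143.5]
ee_rot: [180.0, 0.0, 75.0]
force: [-0.1, 0.2, 0.7]
gripper_width: 0.5
gripper_force: 0.0
```

arm_command(
  motion=[
    {"offset": [0, 0, 0.002], "spin": 0},
    {"offset": [0, 0, 0.002], "spin": 0},
    {"offset": [0, 0, 0.002], "spin": 0},
    {"offset": [0, 0, 0.001], "spin": 0},
    {"offset": [0, 0, 0], "spin": 0},
  ],
)

```text
time_s: 25.25
ee_pos: [434.8, -235.7, 138.9]
ee_rot: [179.9, 0.0, 75.0]
force: [-4.6, 3.0, 18.2]
gripper_width: 0.3
gripper_force: 9.1
```

The hard stop came at TCP z 138.9 with 18 N, which is where the closed handle top should be (125 mm + 14). I'll back off and look.

arm_command(
  motion=[
    {"offset": [0, 0, 0], "spin": 0},
    {"offset": [0, 0, -0.01], "spin": 0},
    {"offset": [0, 0, -0.04], "spin": 0},
    {"offset": [0, 0, -0.05], "spin": 0},
    {"offset": [0, 0, -0.05], "spin": 0},
  ],
)

```text
time_s: 25.88
ee_pos: [434.3, -235.5, 287.5]
ee_rot: [-180.0, 0.0, 75.0]
force: [0.1, -0.3, -0.2]
gripper_width: 0.3
gripper_force: 0.0
```

arm_command(
  motion=[
    {"offset": [0.02, -0.045, -0.01], "spin": 0},
    {"offset": [0.05, -0.02, 0], "spin": 0},
    {"offset": [0.055, 0, 0], "spin": 0},
    {"offset": [0.055, 0.02, 0], "spin": 0},
    {"offset": [0.05, 0.02, 0], "spin": 0},
  ],
)

```text
time_s: 26.5
ee_pos: [470.4, -5.3, 296.5]
ee_rot: [179.9, 0.0, 75.0]
force: [0.2, -1.4, 0.5]
gripper_width: 0.4
gripper_force: 0.0
```

```bash
python3 - <<'E'
from h import *
info()
out=np.zeros((540,800,3),np.uint8)
seat=np.array([470.8,-303.3]);th=np.deg2rad(29.3);M=np.array([[np.cos(th),-np.sin(th)],[np.sin(th),np.cos(th)]])
for k,c in enumerate(("side","top")):
    p,d=env.grab_frame(c)
    P=cloud(c,d).reshape(-1,3);H=(P[:,:2]-seat)@M
    for lo,hi in((-40,-20),(-20,20),(55,70),(70,85),(85,104)):
        q=P[(abs(H[:,0]-1)<6)&(H[:,1]>lo)&(H[:,1]<hi)&(P[:,2]>60),2]
        if len(q):print(c,lo,hi,len(q),np.percentile(q,[10,50,90]).round(1))
    print([(np.round(x["location"],1).tolist(),round(x["score"],2)) for x in env.pinpoint(c,"latch_grip")],proj(c,np.array([[*(seat+M@[1,81]),118]])).round(1))
    im=cv2.resize(p,None,fx=4,fy=4,interpolation=cv2.INTER_CUBIC)
    o=proj(c,np.array([[*seat,120]]))[0]*4;x0=int(o[0])-230;y0=max(int(o[1])-270,0)
    q=im[y0:y0+540,x0:x0+395];out[:q.shape[0],k*400:k*400+q.shape[1]]=q
cv2.imwrite("pics/h3.png",out)
E
```

```text
t26.50 [470.4  -5.3 296.5] [179.9   0.   75. ] F [ 0.2 -1.4  0.5] w0.4 f0.0 q [-2.  7. 95. -0. 78. 13.]
[] [[412.1 242.8]]
top -40 -20 28 [114.3 120.6 123.2]
top -20 20 59 [115.8 120.8 123.5]
top 55 70 20 [120.6 122.9 126.4]
top 70 85 21 [122.4 124.2 126.4]
top 85 104 25 [121.9 125.  126.9]
[([373.2, 252.3], 0.6)] [[371.6 249.8]]
```

View pics/h3.png

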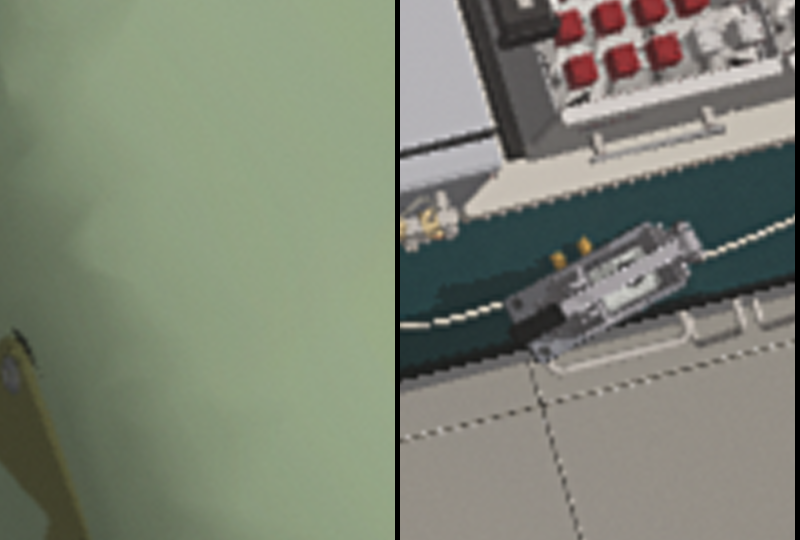

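In the top panel the bar lies level over the cartridge with its black handle at (540,320). Depth puts the handle top at 124–125 mm, so the latch is closed. I'll rise clear and hand in.

arm_command(
  motion=[
    {"offset": [-0.01, 0, -0.03], "spin": 0},
    {"offset": [0, -0.03, -0.02], "spin": 0},
    {"offset": [0, -0.03, 0], "spin": 0},
    {"offset": [0, 0, 0], "spin": 0},
    {"offset": [0, 0, 0], "spin": 0},
  ],
)

```text
time_s: 27.32
ee_pos: [409.4, -2.0, 346.2]
ee_rot: [180.0, 0.0, 74.9]
force: [-0.1, 0.2, -0.0]
gripper_width: 0.4
gripper_force: 0.0
```

```bash
python3 - <<'E'
from h import *
info();print(env.job_done());info()
E
```

```text
t27.32 [409.4  -2.  346.2] [180.    0.   74.9] F [-0.1  0.2 -0. ] w0.4 f0.0 q [-2. -0. 96. -0. 85. 13.]
the job is handed in; nothing more can be done
None
the job is handed in; nothing more can be done
```

The large cartridge stands in the holder with the latch bar pressed home and the arm clear; I handed the job in at about 27 s, and no verdict came back.

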